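# Load and clamp a specimen carrier with the under-stage knob

## Task

Put the specimen carrier on the microscope's loading stage, flat and snug into the corner of the L-shaped stop, then turn the cross knob under the stage clockwise (seen from above) until its cam holds the carrier firmly, and let go. Tighten by feel and gently, since too much clamping cracks the glass slide, and leave the tube rack, bottle and dish where they are.

Things in the scene. Friction and masses are not known exactly. Their poses are not given: they have to be found in the camera images.
- carrier_handle (a point): Loose specimen carrier, about 150 g: aluminium plate 46 (x) x 80 (y) x 10 mm with a glass slide in its top and a black bridge handle over it: bar 12 mm wide (x), 74 long (y), 28 to 38 mm above the carrier's underside, posts only at its ends. This point: middle of the bar, 33 mm up, over the plate's centre; z up. Starts on the bench. Either way round is right.
- stage: Fixed loading stage of an inverted microscope: white housing and 22 mm high foot under a dark plate 8 mm thick, top 110 mm above the bench. Origin on the bench. In its frame the plate spans x -100 to +35, y -90 to +90 mm; a tongue 36 mm wide (y) goes on to x = +69 mm. The cross knob hangs under the tongue. Place and yaw vary.
- knob_axis (a point): On the knob's vertical axis, at the height of the stage's top (110 mm above the bench): x = +45 mm, y = 0 in the stage's frame, same axes. Under the tongue hangs a black hub, 30 mm in diameter, with four round arms 10 mm thick reaching 58 mm from the axis, centre line 18 mm below the stage's top. They stick out past the tongue, open to a pinch from above.
- clamp (a joint): Knob angle (rad), growing clockwise seen from above, which tightens; range -0.5 to 3.0, starts near 0. At q the four arms point at -q, -q+pi/2, -q+pi, -q-pi/2 from the stage's x axis (counter-clockwise positive). It stays where left. Free turning takes 0.10 to 0.17 N m about the axis (2 to 4 N at 47 mm); a firm, gentle clamp is felt as 0.3 to 0.4 N m.
- knob_hub (a point): Centre of the knob's hub, on its axis, 18 mm below the stage's top, at its arms' height. The shaft goes up through the tongue to a sprung eccentric steel disc, the cam, 10.5 mm high on the stage. At knob angle 0 it leaves a seated carrier 7 to 17 mm of play; it meets it somewhere from 1.0 to 2.2 rad. Under 3 N on the carrier is loose, 5 to 15 N firm, over 20 N cracks the slide.
- stops: Aluminium L-shaped stop, 10 mm high, fixed on the stage, set up to 5 mm differently each time. Origin: inside corner, at the stage's top. Back bar's face along y (+10 to -75 mm), facing +x, to the knob; side bar's face along x (0 to +34 mm), facing -y. A carrier fully home touches both: centre at x +23, y -40 mm here, long side along the back bar, handle point 33 mm up.
- tube_rack: Bystander: loose white rack 50 x 110 x 50 mm with three capped tubes, 93 mm high in all; origin under its centre.
- reagent: Bystander: loose green bottle with a white cap, 48 mm in diameter, 90 mm high; origin under its centre.
- dish: Bystander: loose closed clear dish, 90 mm in diameter, 15 mm high; origin under its centre.
Not all that is in view belongs to the job. Leave any blue look-alike of the part that bears carrier_handle alone.

How it is judged:
By the outcome, as a careful person would: the job done as asked, in the order asked, and still so for the second after the job is handed in, with the robot touching nothing.
It also fails if it takes over 69 s, if anything falls off the work surface, if the arm or the gripper's body presses on something with over 40 N, if the wrist force passes 120 N, or if a joint passes its speed limit or range.

## Robot

A 6-joint arm with a two-finger parallel gripper is mounted at the origin on the work surface. World frame = base frame: x ahead of the robot, y to its left, z up, the work surface at z = 0. Lengths are in m, angles in rad, forces in N, time in s.
With the tool pointing down it reaches from about 0.35 to 0.85 m from the base axis. Payload 8.1 kg.
Tool frame: the origin (TCP) lies midway between the tips of the shut fingers; the grasp point (between the pads) lies 19 mm behind it; z points along the fingers, y is the direction in which the jaws open and shut (so a half turn about z gives the same grasp; the last joint's range is limited). The gripper opens to 93 mm and grips with 3 to 60 N. Pads are 15 mm wide; open, the fingers measure 128 mm over their backs; the gripper's body (75 mm by 188 mm) begins 65 mm behind the grasp point.
Start: joints at [1.1, 0.13, 1.488, -0, 1.523, -0.085], TCP at [0.226, 0.556, 0.219] pointing down, gripper open.
Joint ranges: [-2.96, 2.96], [-0.89, 2.26], [0.02, 2.5], [-1.34, 4.48], [0, 2.73], [-2.66, 2.66]. Speed limits (rad/s): [2.39, 2.39, 2.79, 3.14, 3.14, 3.14].

## Interface

Orientations are given as a unit quaternion [x, y, z, w].
In Python, from workcell import bot gives the robot as it stands.
- The arm moves only by the tool send_rows, never from a script. Its argument "deltas" is a list of rows, each a list of 7 numbers: the turn, a rotation vector about the world's x, y, z in rad, then the shift along the world's x, y, z in units of 60 mm (1.0 is 60 mm), then the opening, from 0 (shut) to 1 (fully open). A call has 1 to 8 rows; each row is the pose to reach, as a shift and turn from the pose commanded when the call began; what a row does not reach only later rows make up. A row lasts 1/8 s, in which the tool goes at most 62.5 mm and 10.7 degrees, less where a joint would pass 70% of its speed; a pose out of reach is approached as far as the arm can. A call with a gripper value outside its range is refused whole. The fingers move at their own pace and stop on an object; "grip_force" is the grip in N (left out, the last holds). Time passes only in rows, so rows that repeat a pose let the fingers close. It gives the time, the measured TCP pose, the force and the opening at its end, in the units of the state.
- bot.get_state(): the state, without advancing time (a new reading comes with each control period).
- bot.camera(name): name is "scene" or "side" or "wrist"; returns a dict with "pixels" (420x560x3 uint8, red, green, blue), "range_z" (420x560 float32, m along the optical axis (not along the pixel's ray), 0 where there is no reading), "intrinsics" (3x3 intrinsics, pixels), "rvec" (rotation vector, rad) and "tvec" (3), from world to camera coordinates, as OpenCV has them. Camera axes: x right, y down, z forward; pixel columns grow to the right and rows downward; lengths in m; the calibration is good to about 2 mm. A picture is of the moment at which its call begins.
- bot.finish_job(): hands the job in, once; it reports no verdict.
The state is a dict: "clock": time; "joint_pos": joint angles; "qd": joint speeds; "tau": joint torques, N m; "eef_pos": TCP position; "eef_rot": TCP orientation; "ft_force": force on the tool from outside, world axes, zero at the start; "moment": the same for the moment, N m; "finger_gap": opening from 0.0 (shut) to 1.0 (fully open).
Only numpy, scipy, OpenCV 4.12 (cv2) and the standard library are available. Lean on these libraries where they do the work, as an engineer would, in place of code of your own. Each camera call takes 0.05 s, during which the arm holds its last target. There are 200 camera calls.

## Working session

There is one attempt and no reset: what is moved stays moved. The work goes in short steps, Python scripts to look and compute and a tool call to move; the robot and the scene stay as the last step left them, time stands still between calls to the robot, and variables do not carry over. Pictures are saved under pics/ and viewed, about 8 in all and at most 12, crops included, and the job is handed in when it is done.

Besides the shell and the picture viewer there is one more tool, called after ">>>" as name([rows], argument=value, ...), one row to a line, values as JSON. send_rows: Moves the arm, as the interface text tells. Its arguments: {"type":"object","properties":{"deltas":{"type":"array"},"grip_force":{"type":"number"}},"required":["deltas"]}

```bash
mkdir -p pics
cat > h.py <<'E'
import numpy as np, cv2
from workcell import bot
def cam(n,save=None):
    c=bot.camera(n); R=cv2.Rodrigues(np.array(c["rvec"],float))[0]; t=np.array(c["tvec"],float).ravel()
    K=np.array(c["intrinsics"]); z=c["range_z"]; v,u=np.mgrid[:z.shape[0],:z.shape[1]]
    P=np.stack([(u-K[0,2])/K[0,0]*z,(v-K[1,2])/K[1,1]*z,z],-1); W=(P-t)@R; W[z==0]=np.nan
    if save: cv2.imwrite(save,c["pixels"][:,:,::-1])
    return c["pixels"],W,(K,R,t)
E
python3 - <<'E'
from h import *
s=bot.get_state(); print(s)
d={}
for n in ["scene","side","wrist"]:
    p,W,k=cam(n); d[n]=p; np.savez(f"{n}0.npz",p=p,W=W); print(n,-k[1].T@k[2])
cv2.imwrite("pics/a.png",d["scene"][:,:,::-1]);cv2.imwrite("pics/b.png",d["side"][:,:,::-1])
E
```

```text
{'clock': 0.0, 'joint_pos': array([ 1.09960087e+00,  1.31125040e-01,  1.48928999e+00,  2.87224823e-06,
        1.52299486e+00, -8.53811288e-02]), 'qd': array([ 0.00030295,  0.00032084, -0.00077228,  0.00150801,  0.00140998,
        0.00148021]), 'tau': array([ 1.02679242e-03, -5.59836388e+01, -4.91762674e+01,  7.67429033e-02,
        3.51214490e-02, -1.88934687e-04]), 'eef_pos': array([0.22549548, 0.55539701, 0.21760314]), 'eef_rot': array([ 1.91712932e-01,  9.81450623e-01, -8.73267935e-04, -2.50986205e-04]), 'ft_force': array([ 0.93052148,  0.20263351, -0.11931109]), 'moment': array([-0.00150067, -0.02427446, -0.01053683]), 'finger_gap': 0.9962241536772969}
scene [1.39617605 0.3593194  0.70399876]
side [ 0.03569814 -0.80122429  1.21388085]
wrist [0.15485063 0.58366534 0.38406162]
```

View pics/a.png

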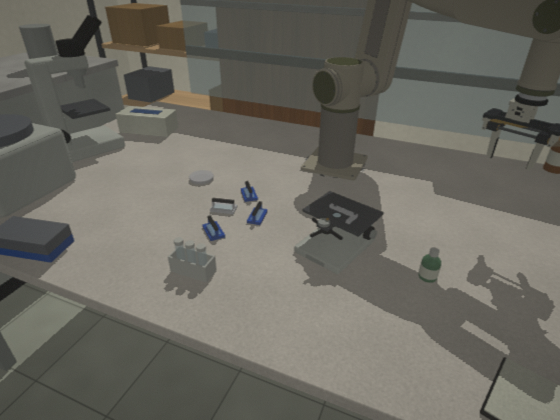

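View pics/b.png

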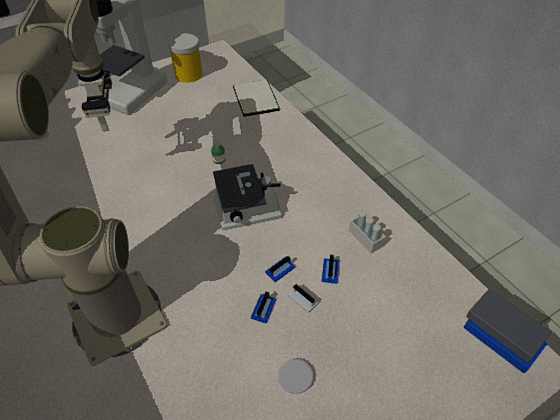

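Scene shows the carrier candidates: silver plate at (223,206) and blue look-alikes at (249,193), (257,215) and (213,229). In the side view the silver one is at (305,296) and the blues at (280,268), (331,268) and (263,306). I choose the silver one. The stage is at (345,215) in scene and (243,190) in side.

Run:
```python
from h import *
d=np.load("side0.npz");p=d["p"];W=d["W"]
a=cv2.resize(p[155:235,205:295],None,fx=5,fy=5,interpolation=3)[:400]
b=cv2.resize(p[250:330,245:350],None,fx=5,fy=5,interpolation=3)[:400,:525]
im=np.zeros((400,800,3),np.uint8); im[:,:400]=a[:,:400]; 
b=cv2.resize(p[250:330,250:330],None,fx=5,fy=5,interpolation=3); im[:,400:]=b
cv2.imwrite("pics/c.png",im[:,:,::-1])
for u,v in [(305,296),(300,292),(310,300),(243,180),(230,200),(249,182),(270,182),(235,217),(265,215),(218,150),(295,375),(366,230)]:
    print(u,v,W[v,u].round(3),p[v,u])
# carrier region
c=W[275:320,285:325].reshape(-1,3);q=p[275:320,285:325].reshape(-1,3).astype(int)
for lo,hi in[(.006,.014),(.02,.06)]:
    m=(c[:,2]>lo)&(c[:,2]<hi)&(q[:,2]-q[:,0]<40); print(lo,m.sum())
    if m.sum()>5:
        print(c[m].mean(0).round(4), np.median(c[m,2]), cv2.minAreaRect((c[m,:2]*1000).astype(np.float32)))
m=np.nanmax(np.where((np.abs(W[...,2]-.11)<.006)[...,None],W,np.nan)[150:240,200:300],(0,1));print(m)
S=W[150:240,200:300].reshape(-1,3);S=S[np.abs(S[:,2]-.11)<.004];print(len(S),cv2.minAreaRect((S[:,:2]*1000).astype(np.float32)))
```

```text
305 296 [ 0.471 -0.246  0.037] [0 5 3]
300 292 [ 0.468 -0.227  0.035] [0 0 0]
310 300 [ 0.476 -0.264  0.037] [0 1 0]
243 180 [0.516 0.176 0.112] [24 23 26]
230 200 [0.44  0.123 0.111] [30 31 33]
249 182 [0.529 0.16  0.111] [72 84 88]
270 182 [0.582 0.118 0.117] [62 64 57]
235 217 [0.434 0.086 0.071] [124 127 123]
265 215 [0.536 0.076 0.026] [134 139 130]
218 150 [0.534 0.393 0.067] [45 82 54]
295 375 [ 0.327 -0.414  0.018] [131 130 131]
366 230 [ 0.759 -0.158  0.047] [132 144 141]
0.006 277
[ 0.4725 -0.2375  0.0101] 0.01044848698611161 ((482.92431640625, -228.28338623046875), (136.6199493408203, 110.26564025878906), 56.48100280761719)
0.02 132
[ 0.4735 -0.2381  0.0374] 0.03845406617743684 ((474.55877685546875, -235.81866455078125), (14.988024711608887, 75.05732727050781), 14.193611145019531)
[0.59000264 0.26535449 0.11597803]
1435 ((505.7094421386719, 154.46006774902344), (190.32644653320312, 167.22708129882812), 73.54814910888672)
```

View pics/c.png

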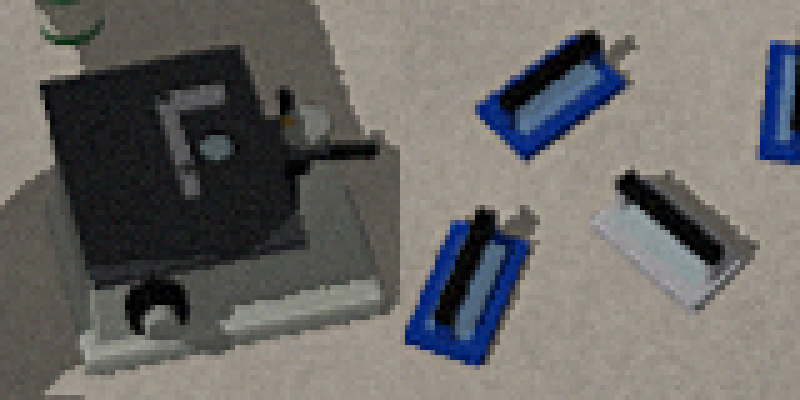

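Crop c shows the silver carrier with its black bar (centre at side px ≈(303,293)) and three clearly blue ones. On the stage are the L-stop (≈(240,180)), the tongue and the knob arms (≈(265–280,185)). I'll pass over the stage for a wrist look on the way.

>>> send_rows([
  [0,0,-0.06,0.4,-0.55,0.2,1],
  [0,0,-0.13,0.95,-1.3,0.4,1],
  [0,0,-0.2,1.5,-2.05,0.6,1],
  [0,0,-0.27,2.05,-2.8,0.8,1],
  [0,0,-0.34,2.6,-3.55,1.0,1],
  [0,0,-0.41,3.15,-4.3,1.15,1],
  [0,0,-0.48,3.7,-5.05,1.3,1],
  [0,0,-0.54,4.2,-5.8,1.33,1],
])

```text
clock: 1.15
eef_pos: [0.4788, 0.2063, 0.2991]
eef_rot: [0.448, 0.894, 0.0, 0.0]
ft_force: [-0.1, 0.9, 1.1]
finger_gap: 1.0
```

>>> send_rows([
  [0,0,-0.06,0.5,-0.75,0,1],
  [0,0,-0.12,1.0,-1.5,0,1],
  [0,0,-0.16,1.4,-2.1,0,1],
  [0,0,-0.16,1.53,-2.28,0,1],
  [0,0,-0.16,1.53,-2.28,0,1],
])

```text
clock: 1.78
eef_pos: [0.5695, 0.0709, 0.2979]
eef_rot: [0.517, 0.856, -0.0, -0.001]
ft_force: [0.5, -0.3, 0.3]
finger_gap: 0.999
```

Run:
```python
from h import *
p,W,k=cam("wrist"); np.savez("w1.npz",p=p,W=W,K=k[0],R=k[1],t=k[2])
cv2.imwrite("pics/d.png",cv2.resize(p,(800,600),interpolation=3)[:,:,::-1])
s=bot.get_state();print(s["clock"],s["eef_pos"],s["eef_rot"],s["ft_force"]);print(W[210,280], -k[1].T@k[2],k[0])
```

```text
1.825 [0.56918702 0.071725   0.29815471] [ 5.16446303e-01  8.56319446e-01 -3.38171243e-06 -4.72058603e-04] [ 0.14526416 -0.27479771 -0.09385361]
[ 0.59682233  0.01965843 -0.00138976] [0.53397571 0.13754685 0.46434514] [[351.19741117   0.         279.03447038]
 [  0.         351.19741117 209.44377941]
 [  0.           0.           1.        ]]
```

View pics/d.png

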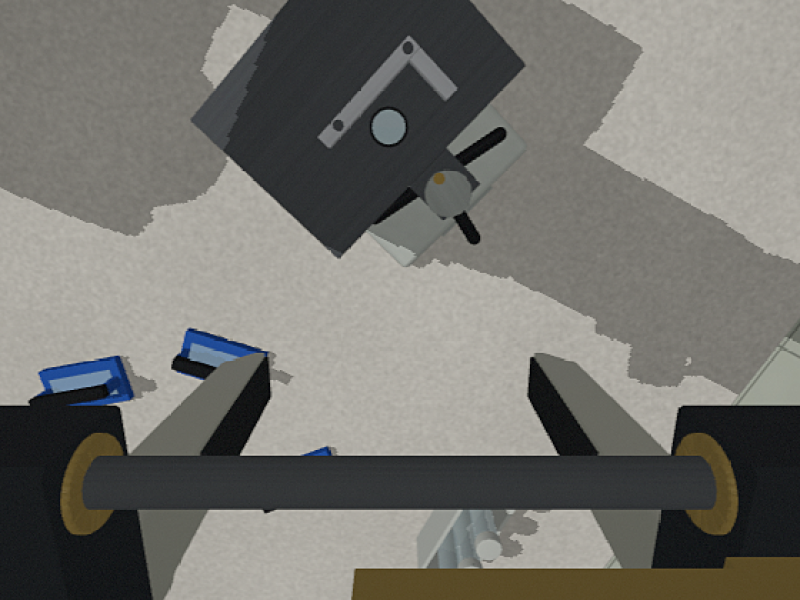

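Picture d (800×600) shows the stage's +x edge from (524,66) to (340,257), the L-stop with its inner corner at ≈(409,66), the cam disc at (447,193), and knob arm tips at (503,132) and (475,240). Tube rack is at (470,540).

Run:
```python
from h import *
d=np.load("w1.npz");p=d["p"];W=d["W"];K,R,t=d["K"],d["R"],d["t"]
def ray(u,v,z):
    u,v=u/1.42857,v/1.42857
    r=R.T@np.array([(u-K[0,2])/K[0,0],(v-K[1,2])/K[1,1],1]);o=-R.T@t;return (o+r*(z-o[2])/r[2])[:2]
A=ray(524,66,.11);B=ray(340,257,.11);y=(A-B);print(A,B,np.linalg.norm(y),"yaw",np.degrees(np.arctan2(-y[0],y[1])))
for n,a in dict(outer=(405,36,.12),inner=(410,66,.12),end1=(319,138,.12),end2=(332,148,.12),s1=(457,90,.12),s2=(447,100,.12),cam=(447,193,.1205),tip1=(503,132,.092),tip2=(475,240,.092)).items(): print(n,ray(*a).round(4))
m=((W[...,2]>.115)&(W[...,2]<.125)).astype(np.uint8)
g=p.mean(2); m2=((g>75)&(np.abs(W[...,2]-.118)<.007)).astype(np.uint8)
n,l,st,c=cv2.connectedComponentsWithStats(m2)
for i in range(1,n):
    if st[i,4]>40: print(i,st[i],c[i])
crop=cv2.resize(p[15:180,200:370],(680,660)[:2],interpolation=2)[:600]
cv2.imwrite("pics/e.png",cv2.resize(p[15:165,200:390],None,fx=4,fy=4,interpolation=2)[:,:,::-1])
```

```text
[0.57931481 0.22491868] [0.52874609 0.05618125] 0.1761519722380877 yaw -16.682885383602997
outer [0.5037 0.2027]
inner [0.5145 0.189 ]
end1 [0.4822 0.1232]
end2 [0.4924 0.1215]
s1 [0.5476 0.1906]
s2 [0.5449 0.1824]
cam [0.5734 0.1314]
tip1 [0.591 0.186]
tip2 [0.612  0.1106]
3 [ 222   25   98   79 1541] [271.84815055  60.6807268 ]
21 [260  77  24  24 243] [271.57613169  88.50205761]
37 [298 119  33  33 846] [313.6678487  135.02600473]
```

View pics/e.png

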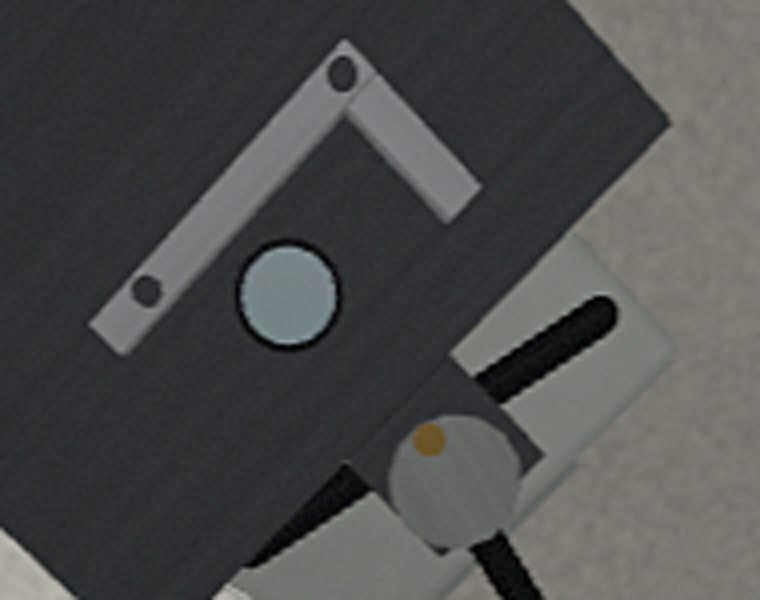

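Run:
```python
from h import *
d=np.load("w1.npz");K,R,t=d["K"],d["R"],d["t"]
def ray(u,v,z):
    u,v=200+(u+.5)/4-.5,15+(v+.5)/4-.5
    r=R.T@np.array([(u-K[0,2])/K[0,0],(v-K[1,2])/K[1,1],1]);o=-R.T@t;return (o+r*(z-o[2])/r[2])[:2]
g=lambda a,b:np.degrees(np.arctan2(*(b-a)[::-1]))
I=ray(345,113,.11);E=ray(124,357,.11);S=ray(450,222,.11)
print("inner",I,"back yaw",g(E,I)-90,np.linalg.norm(I-E),"side yaw",g(I,S),np.linalg.norm(S-I))
P=ray(670,122,.11);r1=ray(450,355,.11);r2=ray(347,463,.11);e1=ray(545,457,.11);e2=ray(443,555,.11)
print("plate edge yaw",g(r2,P)-90,g(r1,P)-90,"tongue",np.linalg.norm(r1-r2),np.linalg.norm(e1-e2),np.linalg.norm(r1-e1),g(r1,e1),g(r2,e2),g(e2,e1)-90)
yaw=np.radians(np.mean([g(E,I)-90,g(r2,P)-90]));X=np.array([np.cos(yaw),np.sin(yaw)]);Y=np.array([-X[1],X[0]])
k1=(r1+r2)/2+.010*X;k2=(e1+e2)/2-.024*X;k3=P-.09*Y+.01*X
print("yaw",np.degrees(yaw),"knob",k1,k2,k3)
k=(k1+k2)/2; o=k-.045*X
print("stage o",o,"inner in stage",(I-o)@X,(I-o)@Y)
print("home handle",I+.023*X-.04*Y)
for n,a in [("t1",(608,310)),("t2",(0,0))][:1]:
    T=ray(*a,.092);print(T,np.linalg.norm(T-k),np.degrees(np.arctan2((T-k)@Y,(T-k)@X)))
T=ray((475/1.42857-200)*4,(240/1.42857-15)*4,.092);print(T,np.linalg.norm(T-k),np.degrees(np.arctan2((T-k)@Y,(T-k)@X)))
c=ray(455,482,.1205);print("cam",c,(c-k)@X,(c-k)@Y)
```

```text
inner [0.51165866 0.1925206 ] back yaw -16.772510877537968 0.07573597011572764 side yaw -15.66436832738086 0.03423281503688427
plate edge yaw -16.181109136263245 -16.083526191362395 tongue 0.0355069016367967 0.034304449831026144 0.03396847213582888 -17.287242016313044 -15.209098346774573 -17.86019724022087
yaw -16.476810006900607 knob [0.5638613  0.13721934] [0.56343694 0.13747598] [0.56316273 0.13669731]
stage o [0.52049706 0.15011089] inner in stage -0.020503999152461923 0.03816133220497347
home handle [0.52236907 0.14763979]
[0.5904404  0.18605175] 0.05558651128841484 77.66237771466774
[0.61146785 0.11076638] 0.054710103406681136 -12.591816527286793
cam [0.57384757 0.13159444] 0.0114114188875255 -0.0026244049635233972
```

>>> send_rows([
  [0,0,-0.03,-0.2,-0.65,-0.1,0.5],
  [0,0,-0.08,-0.45,-1.4,-0.3,0.4],
  [0,0,-0.12,-0.72,-2.25,-0.6,0.4],
  [0,0,-0.16,-0.98,-3.1,-1.0,0.4],
  [0,0,-0.2,-1.25,-3.95,-1.4,0.4],
  [0,0,-0.237,-1.5,-4.75,-1.63,0.4],
  [0,0,-0.237,-1.6,-5.16,-1.63,0.4],
  [0,0,-0.237,-1.6,-5.16,-1.63,0.4],
])

```text
clock: 2.82
eef_pos: [0.4733, -0.2384, 0.2007]
eef_rot: [0.614, 0.789, 0.0, -0.0]
ft_force: [0.4, 0.1, 0.6]
finger_gap: 0.397
```

Run:
```python
from h import *
p,W,k=cam("wrist"); np.savez("w2.npz",p=p,W=W,K=k[0],R=k[1],t=k[2])
cv2.imwrite("pics/f.png",p[:,:,::-1])
s=bot.get_state();print(s["clock"],s["eef_pos"],s["eef_rot"])
d=np.hypot(W[...,0]-.4735,W[...,1]+.238)
m=((W[...,2]>.031)&(W[...,2]<.045)&(d<.06)&(p.max(2)<60)).astype(np.uint8)
q=W[m>0];print(m.sum(),q.mean(0),cv2.minAreaRect((q[:,:2]*1000).astype(np.float32)))
m=((W[...,2]>.006)&(W[...,2]<.014)&(d<.055)&((p[...,2].astype(int)-p[...,0])<40))
q=W[m];print(m.sum(),cv2.minAreaRect((q[:,:2]*1000).astype(np.float32)))
```

```text
2.875 [ 0.47376507 -0.23743209  0.20082964] [6.14117057e-01 7.89214880e-01 3.35061891e-04 8.43051122e-06]
842 [ 0.47240685 -0.23428152  0.03823929] ((472.7227783203125, -235.7209014892578), (10.762506484985352, 73.14795684814453), 12.829094886779785)
2483 ((473.297607421875, -235.930419921875), (45.967594146728516, 80.05199432373047), 13.013664245605469)
```

View pics/f.png

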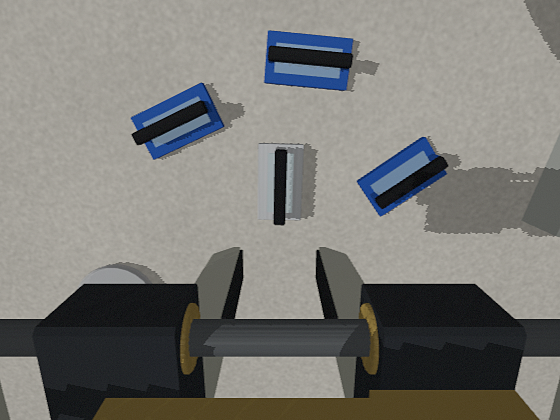

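Picture f: the silver carrier is at (280,185), 46×80 mm as specified, between the blue ones. Correct by about 2 mm and descend.

>>> send_rows([
  [0,0,-0.02,-0.01,0.035,-0.7,0.4],
  [0,0,-0.02,-0.01,0.035,-1.5,0.4],
  [0,0,-0.02,-0.01,0.035,-2.2,0.4],
  [0,0,-0.02,-0.01,0.035,-2.8,0.4],
  [0,0,-0.02,-0.01,0.035,-3.07,0.4],
  [0,0,-0.02,-0.01,0.035,-3.07,0.4],
  [0,0,-0.02,-0.01,0.035,-3.07,0],
  [0,0,-0.02,-0.01,0.035,-3.07,0],
], grip_force=25)

```text
clock: 3.88
eef_pos: [0.4743, -0.2371, 0.0183]
eef_rot: [0.622, 0.783, 0.0, 0.002]
ft_force: [0.4, -0.3, 0.7]
finger_gap: 0.232
```

>>> send_rows([
  [0,0,0,0,0,0,0],
  [0,0,0,0,0,0,0],
  [0,0,0,0,0,0.1,0],
  [0,0,0,0,0,0.4,0],
  [0,0,0,0,0,0.4,0],
])

```text
clock: 4.5
eef_pos: [0.4744, -0.2373, 0.0427]
eef_rot: [0.622, 0.783, 0.0, 0.002]
ft_force: [-0.5, -0.6, -1.2]
finger_gap: 0.125
```

>>> send_rows([
  [0,0,-0.05,0.05,0.3,0.6,0],
  [0,0,-0.13,0.15,1.0,1.3,0],
  [0,0,-0.2,0.25,1.8,1.9,0],
  [0,0,-0.28,0.36,2.6,2.2,0],
  [0,0,-0.35,0.48,3.4,2.2,0],
  [0,0,-0.42,0.58,4.2,2.2,0],
  [0,0,-0.48,0.68,5.0,2.2,0],
  [0,0,-0.515,0.76,5.7,2.2,0],
])

```text
clock: 5.5
eef_pos: [0.5185, 0.1074, 0.1725]
eef_rot: [0.801, 0.598, 0.0, 0.0]
ft_force: [0.8, -0.5, -2.3]
finger_gap: 0.127
```

>>> send_rows([
  [0,0,0,0.05,0.4,0,0],
  [0,0,0,0.07,0.59,0,0],
  [0,0,0,0.07,0.59,0,0],
  [0,0,0,0.07,0.59,0,0],
])

```text
clock: 6.0
eef_pos: [0.5227, 0.14, 0.1723]
eef_rot: [0.801, 0.598, -0.0, 0.0]
ft_force: [0.0, -0.1, -0.8]
finger_gap: 0.122
```

Run:
```python
from h import *
p,W,k=cam("wrist"); np.savez("w3.npz",p=p,W=W,K=k[0],R=k[1],t=k[2])
cv2.imwrite("pics/g.png",p[:,:,::-1])
for _ in range(1):
  s=bot.get_state();print(s["clock"],s["eef_pos"],s["eef_rot"],s["ft_force"],s["moment"])
```

```text
6.05 [0.5227485 0.1399647 0.1723779] [ 8.01289155e-01  5.98277241e-01 -1.63061177e-04  7.89672817e-05] [ 0.39634028 -0.27889986 -1.09455318] [-0.10964982  0.0292416  -0.02100907]
```

View pics/g.png

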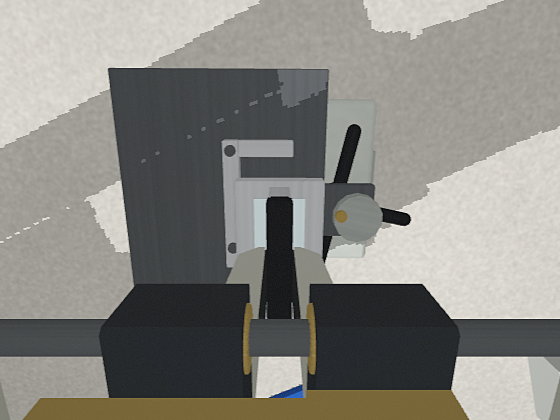

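Picture g: the carrier hangs over the stage next to the stop, square to it, with the cam disc to its right at (358,217). Measuring carrier edges against the stop.

Run:
```python
from h import *
d=np.load("w3.npz");K,R,t=d["K"],d["R"],d["t"];p=d["p"];W=d["W"]
def ray(u,v,z):
    r=R.T@np.array([(u-K[0,2])/K[0,0],(v-K[1,2])/K[1,1],1]);o=-R.T@t;return (o+r*(z-o[2])/r[2])[:2]
y=np.radians(-16.45);X=np.array([np.cos(y),np.sin(y)]);Y=np.array([-X[1],X[0]])
I0=np.array([.5117,.1925])
print("plate top z",W[185,250],W[230,242],"stop",W[149,270])
# inner corner of stop at its top
g=p.mean(2)
print("col edges row 215:",[ (u,int(g[215,u]),round(float(W[215,u,2]),3)) for u in range(220,245,2)])
print("row edges col 250:",[ (v,int(g[v,250]),round(float(W[v,250,2]),3)) for v in range(138,196,3)])
m=(np.abs(W[...,2]-.164)<.006)&(g>90); q=W[m]; q=q[np.hypot(*(q[:,:2]-[.523,.14]).T)<.06]
print("plate in stop frame: x",np.percentile((q[:,:2]-I0)@X,[1,99]),"y max",np.percentile((q[:,:2]-I0)@Y,[1,99]))
m=(np.abs(W[...,2]-.120)<.003)&(g>90); q=W[m]; q=q[np.hypot(*(q[:,:2]-I0).T)<.08];a=(q[:,:2]-I0)@X;b=(q[:,:2]-I0)@Y
s=(a>5e-3)&(a<.03);print("side bar y",np.percentile(b[s],[2,98]), "back bar x",np.percentile(a[(a<.005)],[2,98]))
```

```text
plate top z [0.5196993  0.18121002 0.16517142] [0.50822595 0.15935098 0.16452505] stop [0.53214493 0.19125241 0.12096212]
col edges row 215: [(220, 71, 0.111), (222, 67, 0.111), (224, 106, 0.11), (226, 161, 0.121), (228, 157, 0.121), (230, 158, 0.12), (232, 157, 0.121), (234, 150, 0.121), (236, 157, 0.164), (238, 160, 0.165), (240, 162, 0.167), (242, 162, 0.166), (244, 161, 0.165)]
row edges col 250: [(138, 65, 0.111), (141, 161, 0.122), (144, 159, 0.12), (147, 159, 0.121), (150, 161, 0.12), (153, 162, 0.121), (156, 162, 0.119), (159, 67, 0.11), (162, 69, 0.111), (165, 73, 0.11), (168, 71, 0.111), (171, 70, 0.11), (174, 70, 0.11), (177, 88, 0.111), (180, 143, 0.163), (183, 165, 0.166), (186, 164, 0.165), (189, 164, 0.166), (192, 164, 0.166), (195, 164, 0.166)]
plate in stop frame: x [0.0031006  0.04818625] y max [-0.04493756 -0.00625774]
side bar y [0.0001964  0.00950177] back bar x [-0.00963019  0.00386688]
```

>>> send_rows([
  [0,0,0,0.02,-0.01,-0.2,0],
  [0,0,0,0.02,-0.01,-0.45,0],
  [0,0,0,0.02,-0.01,-0.64,0],
  [0,0,0,0.02,-0.01,-0.7,0],
  [0,0,0,0.02,-0.01,-0.72,0],
  [0,0,0,0.02,-0.01,-0.735,0],
  [0,0,0,0.02,-0.01,-0.735,0],
])

```text
clock: 6.92
eef_pos: [0.5243, 0.1405, 0.1288]
eef_rot: [0.801, 0.599, 0.0, 0.0]
ft_force: [0.3, 0.4, -2.3]
finger_gap: 0.13
```

>>> send_rows([
  [0,0,0,0,0,-0.01,0],
  [0,0,0,0,0,-0.02,0],
  [0,0,0,0,0,-0.02,0],
])

```text
clock: 7.3
eef_pos: [0.5241, 0.1405, 0.1275]
eef_rot: [0.801, 0.599, 0.0, 0.0]
ft_force: [-1.4, -0.1, 1.6]
finger_gap: 0.13
```

>>> send_rows([
  [0,0,0,0.008,0.027,0,0],
  [0,0,0,0.016,0.053,0,0],
  [0,0,0,0.024,0.08,0,0],
  [0,0,0,0.024,0.08,0,0],
])

```text
clock: 7.8
eef_pos: [0.5258, 0.1453, 0.1275]
eef_rot: [0.801, 0.599, 0.0, 0.0]
ft_force: [-0.6, -1.9, 5.0]
finger_gap: 0.126
```

>>> send_rows([
  [0,0,0,-0.016,0.005,0,0],
  [0,0,0,-0.032,0.009,0,0],
  [0,0,0,-0.048,0.014,0,0],
  [0,0,0,-0.048,0.014,0,0],
])

```text
clock: 8.3
eef_pos: [0.5228, 0.1463, 0.1275]
eef_rot: [0.801, 0.599, 0.0, 0.0]
ft_force: [3.3, -0.3, 4.9]
finger_gap: 0.128
```

>>> send_rows([
  [0,0,0,-0.012,0.003,0,0],
  [0,0,0,-0.024,0.007,0,0],
  [0,0,0,-0.024,0.007,0,0],
])

```text
clock: 8.68
eef_pos: [0.5218, 0.1464, 0.1275]
eef_rot: [0.801, 0.599, 0.001, 0.001]
ft_force: [6.1, -0.9, 4.6]
finger_gap: 0.125
```

>>> send_rows([
  [0,0,0,0.005,0.016,0,0],
  [0,0,0,0.009,0.032,0,0],
  [0,0,0,0.009,0.032,0,0],
])

```text
clock: 9.05
eef_pos: [0.5219, 0.1467, 0.1275]
eef_rot: [0.801, 0.598, -0.001, 0.001]
ft_force: [1.9, -8.5, 7.1]
finger_gap: 0.124
```

>>> send_rows([
  [0,0,0,0,0,0,0.2],
  [0,0,0,0,0,0,0.35],
  [0,0,0,0,0,0,0.35],
  [0,0,0,0,0,0.3,0.35],
  [0,0,0,0,0,0.9,0.35],
  [0,0,0,0,0,1.6,0.35],
  [0,0,0,0,0,1.6,0.35],
])

```text
clock: 9.93
eef_pos: [0.5242, 0.149, 0.2291]
eef_rot: [0.801, 0.599, 0.004, 0.002]
ft_force: [0.2, -0.0, -0.2]
finger_gap: 0.352
```

Run:
```python
from h import *
p,W,k=cam("wrist"); np.savez("w4.npz",p=p,W=W,K=k[0],R=k[1],t=k[2])
cv2.imwrite("pics/i.png",cv2.resize(p[110:320,190:430],None,fx=2.5,fy=2.5,interpolation=2)[:,:,::-1])
s=bot.get_state();print(s["clock"],s["eef_pos"],s["ft_force"],s["moment"],s["joint_pos"])
```

```text
9.975 [0.52308126 0.14877505 0.22644672] [-0.26254919  0.6198863  -0.46090917] [-0.06570236  0.09393319 -0.00912992] [ 1.82782193e-01 -3.01349489e-02  1.63993758e+00  4.84660209e-05
  1.52661278e+00  4.69612041e-01]
```

View pics/i.png

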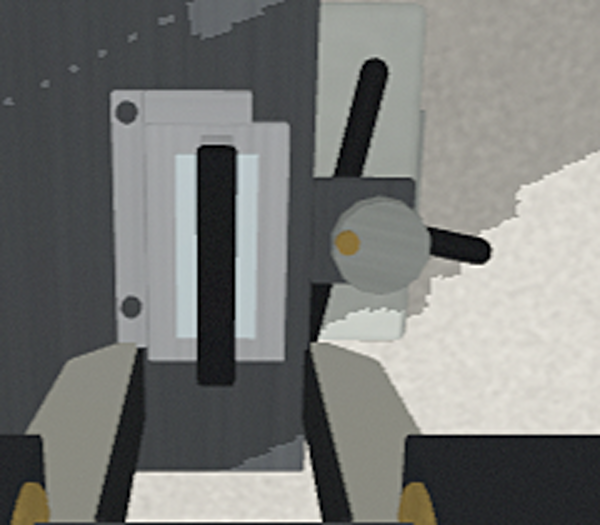

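Picture i: the carrier sits flush against both bars of the stop, with a few mm of gap to the cam at crop (380,245). Next is the knob, starting with the +x arm.

>>> send_rows([
  [0,0,0.17,0.2,-0.08,0,0.35],
  [0,0,0.34,0.4,-0.17,0,0.35],
  [0,0,0.51,0.6,-0.26,0,0.35],
  [0,0,0.68,0.8,-0.34,0,0.35],
  [0,0,0.85,1.0,-0.43,0,0.35],
  [0,0,1.02,1.2,-0.52,0,0.35],
  [0,0,1.19,1.35,-0.57,0,0.35],
  [0,0,1.355,1.35,-0.57,0,0.35],
])

```text
clock: 10.98
eef_pos: [0.6022, 0.1138, 0.2216]
eef_rot: [0.246, 0.969, -0.0, -0.001]
ft_force: [0.5, 0.0, 0.4]
finger_gap: 0.347
```

>>> send_rows([
  [0,0,0,0,0,0,0.35],
  [0,0,0,0,0,0,0.35],
])

```text
clock: 11.22
eef_pos: [0.6022, 0.1143, 0.2225]
eef_rot: [0.25, 0.968, -0.0, -0.001]
ft_force: [0.7, 0.3, 0.2]
finger_gap: 0.352
```

>>> send_rows([
  [0,0,0,0.04,0,-0.5,0.35],
  [0,0,0,0.04,0,-1.1,0.35],
  [0,0,0,0.04,0,-1.7,0.35],
  [0,0,0,0.04,0,-2.2,0.35],
  [0,0,0,0.04,0,-2.45,0.35],
  [0,0,0,0.04,0,-2.47,0.35],
])

```text
clock: 11.98
eef_pos: [0.6042, 0.1142, 0.074]
eef_rot: [0.249, 0.968, -0.0, -0.001]
ft_force: [-0.8, 0.3, 0.8]
finger_gap: 0.352
```

>>> send_rows([
  [0,0,0,0,0,0,0.05],
  [0,0,0,0,0,0,0],
  [0,0,0,0,0,0,0],
  [0,0,0,0,0,0,0],
  [0,0,0,0,0,0,0],
], grip_force=20)

```text
clock: 12.6
eef_pos: [0.606, 0.1144, 0.0762]
eef_rot: [0.249, 0.969, 0.0, 0.001]
ft_force: [1.1, 0.7, 5.6]
finger_gap: 0.102
```

```bash
cat > f.py <<'E'
from workcell import bot; import numpy as np
s=bot.get_state(); A=np.array([.5636,.1372]); F=s["ft_force"];r=s["eef_pos"][:2]-A;q=s["eef_rot"]
ty=np.degrees(np.arctan2(2*q[1]**2-1,2*q[0]*q[1])); th=np.degrees(np.arctan2(r[1],r[0]))
print("t",s["clock"],"pos",s["eef_pos"].round(4),"F",F.round(1),"Mz",s["moment"].round(3),"r",np.hypot(*r).round(4),"arm(stage)",(th+16.45).round(1),"tool",(ty-90+16.45).round(1),"T",(s["moment"][2]+r[0]*F[1]-r[1]*F[0]).round(3),"Tf",(r[0]*F[1]-r[1]*F[0]).round(3),"gap",s["finger_gap"])
E
python3 f.py
```

```text
t 12.6 pos [0.606  0.1144 0.0762] F [1.1 0.7 5.6] Mz [ 0.228 -0.156 -0.023] r 0.0482 arm(stage) -11.8 tool -12.4 T 0.033 Tf 0.057 gap 0.10187182159835485
```

```bash
cat > arc.py <<'E'
import sys,numpy as np
a=np.radians(float(sys.argv[1])-16.45); r=float(sys.argv[2])/60
for f in map(float,sys.argv[3:]): print(f, (r*(np.cos(a-f)-np.cos(a))).round(3),(r*(np.sin(a-f)-np.sin(a))).round(3))
E
python3 arc.py -12.4 47.5 .1 .2 .3 .4 .5 .6 .7 .8 .85 .9
```

```text
0.1 -0.042 -0.067
0.2 -0.09 -0.13
0.3 -0.144 -0.188
0.4 -0.203 -0.24
0.5 -0.268 -0.286
0.6 -0.337 -0.325
0.7 -0.409 -0.357
0.8 -0.484 -0.382
0.85 -0.523 -0.391
0.9 -0.562 -0.399
```

>>> send_rows([
  [0,0,-0.05,-0.02,-0.034,0.02,0],
  [0,0,-0.1,-0.042,-0.067,0.02,0],
  [0,0,-0.2,-0.09,-0.13,0.02,0],
  [0,0,-0.3,-0.144,-0.188,0.02,0],
  [0,0,-0.4,-0.203,-0.24,0.02,0],
  [0,0,-0.5,-0.268,-0.286,0.02,0],
])

```text
clock: 13.35
eef_pos: [0.5895, 0.0971, 0.0763]
eef_rot: [0.482, 0.876, 0.001, 0.001]
ft_force: [3.3, 2.4, -0.9]
finger_gap: 0.103
```

```bash
python3 f.py; python3 arc.py -41.05 47.5 .1 .2 .25 .3 .35 .4
```

```text
t 13.35 pos [0.5895 0.0971 0.0763] F [ 3.3  2.4 -0.9] Mz [ 0.28  -0.482 -0.073] r 0.0477 arm(stage) -40.7 tool -41.2 T 0.122 Tf 0.195 gap 0.10259077841518748
0.1 -0.069 -0.039
0.2 -0.141 -0.071
0.25 -0.178 -0.084
0.3 -0.216 -0.096
0.35 -0.255 -0.105
0.4 -0.294 -0.113
```

>>> send_rows([
  [0,0,-0.1,-0.069,-0.039,0,0],
  [0,0,-0.2,-0.141,-0.071,0,0],
  [0,0,-0.25,-0.178,-0.084,0,0],
])

```text
clock: 13.72
eef_pos: [0.5786, 0.0921, 0.0763]
eef_rot: [0.587, 0.809, 0.001, 0.0]
ft_force: [3.3, 0.7, 0.3]
finger_gap: 0.098
```

```bash
python3 f.py; python3 arc.py -55.4 47.5 .05 .1 .15
```

```text
t 13.725 pos [0.5786 0.0921 0.0763] F [3.3 0.7 0.3] Mz [ 0.25  -0.491  0.001] r 0.0475 arm(stage) -55.1 tool -55.5 T 0.162 Tf 0.161 gap 0.09809127890798304
0.05 -0.038 -0.011
0.1 -0.076 -0.021
0.15 -0.115 -0.028
```

>>> send_rows([
  [0,0,-0.05,-0.038,-0.011,0,0],
  [0,0,-0.1,-0.076,-0.021,0,0],
])

```text
clock: 13.98
eef_pos: [0.5741, 0.0909, 0.0763]
eef_rot: [0.627, 0.779, 0.0, 0.0]
ft_force: [3.0, 1.2, 0.1]
finger_gap: 0.099
```

```bash
python3 f.py
```

```text
t 13.975 pos [0.5741 0.0909 0.0763] F [3.  1.2 0.1] Mz [ 0.234 -0.426 -0.009] r 0.0475 arm(stage) -60.7 tool -61.2 T 0.144 Tf 0.152 gap 0.09945997286986878
```

Still free (0.14 N·m) at q≈1.06. Regrip on the next arm, now at about +29°.

>>> send_rows([
  [0,0,0,0,0,0,0.22],
  [0,0,0,0,0,0,0.22],
  [0,0,0,0,0,0.5,0.22],
  [0,0,0.1,0,0,1.1,0.25],
  [0,0,0.28,0.1,0.15,1.1,0.25],
  [0,0,0.46,0.2,0.3,1.1,0.3],
  [0,0,0.64,0.3,0.45,1.1,0.3],
  [0,0,0.82,0.4,0.6,1.1,0.3],
])

```text
clock: 14.98
eef_pos: [0.5976, 0.1269, 0.1418]
eef_rot: [0.26, 0.966, -0.0, -0.0]
ft_force: [0.4, 0.2, -0.8]
finger_gap: 0.296
```

>>> send_rows([
  [0,0,0.18,0.1,0.15,0,0.3],
  [0,0,0.36,0.18,0.3,0,0.3],
  [0,0,0.54,0.198,0.343,0,0.3],
  [0,0,0.72,0.198,0.343,0,0.3],
  [0,0,0.754,0.198,0.343,0,0.3],
  [0,0,0.754,0.198,0.343,0,0.3],
  [0,0,0.754,0.198,0.343,0,0.3],
])

```text
clock: 15.85
eef_pos: [0.6095, 0.1472, 0.1421]
eef_rot: [-0.109, 0.994, -0.0, -0.0]
ft_force: [0.3, 0.3, 0.1]
finger_gap: 0.303
```

```bash
python3 f.py
python3 - <<'E'
from h import *
p,W,k=cam("wrist"); cv2.imwrite("pics/j.png",p[:,:,::-1])
E
```

```text
t 15.85 pos [0.6095 0.1472 0.1421] F [0.3 0.3 0.1] Mz [ 0.032  0.033 -0.027] r 0.047 arm(stage) 28.8 tool 29.0 T -0.015 Tf 0.012 gap 0.3034545481125955
```

View pics/j.png

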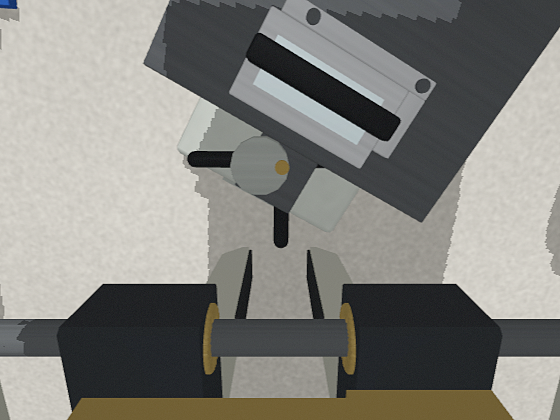

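Picture j: the arm points straight down between the fingers at (281,230), aligned. The carrier is still in the corner.

>>> send_rows([
  [0,0,0,0,0,-0.4,0.3],
  [0,0,0,0,0,-0.9,0.3],
  [0,0,0,0,0,-1.1,0.3],
  [0,0,0,0,0,-1.1,0.2],
  [0,0,0,0,0,-1.1,0],
  [0,0,0,0,0,-1.1,0],
  [0,0,0,0,0,-1.1,0],
  [0,0,0,0,0,-1.1,0],
])

```text
clock: 16.9
eef_pos: [0.6106, 0.1477, 0.0776]
eef_rot: [-0.11, 0.994, 0.0, 0.001]
ft_force: [-0.4, 1.7, 5.8]
finger_gap: 0.1
```

```bash
python3 f.py;  python3 arc.py 29 47.5 .05 .1 .15 .2 .25 .3; python3 arc.py 23.3 47.5 .05 .1
```

```text
t 16.9 pos [0.6106 0.1477 0.0776] F [-0.4  1.7  5.8] Mz [ 0.406  0.009 -0.019] r 0.0481 arm(stage) 29.1 tool 29.1 T 0.065 Tf 0.084 gap 0.09965585532159678
0.05 0.008 -0.039
0.1 0.013 -0.078
0.15 0.017 -0.117
0.2 0.019 -0.157
0.25 0.019 -0.197
0.3 0.016 -0.236
0.05 0.004 -0.039
0.1 0.005 -0.079
```

Now step by feel, 0.1 rad per check.

>>> send_rows([
  [0,0,-0.05,0.008,-0.039,0.02,0],
  [0,0,-0.1,0.013,-0.078,0.02,0],
])

```text
clock: 17.15
eef_pos: [0.6112, 0.1434, 0.0777]
eef_rot: [-0.06, 0.998, 0.001, 0.001]
ft_force: [3.7, 4.8, -0.2]
finger_gap: 0.097
```

```bash
python3 f.py
```

```text
t 17.15 pos [0.6112 0.1434 0.0777] F [ 3.7  4.8 -0.2] Mz [ 0.793 -0.562 -0.063] r 0.048 arm(stage) 23.9 tool 23.3 T 0.142 Tf 0.204 gap 0.09677216198310919
```

>>> send_rows([
  [0,0,-0.05,0.004,-0.039,0,0],
  [0,0,-0.1,0.005,-0.079,0,0],
])

```text
clock: 17.4
eef_pos: [0.6114, 0.1386, 0.0777]
eef_rot: [-0.01, 1.0, 0.001, 0.001]
ft_force: [3.9, 4.5, -0.6]
finger_gap: 0.101
```

```bash
python3 f.py; python3 arc.py 17.6 47.5 .05 .1; python3 arc.py 11.8 47.5 .05 .1;python3 arc.py 6.1 47.5 .05 .1;python3 arc.py 0.4 47.5 .05 .1;python3 arc.py -5.3 47.5 .05 .1
```

```text
t 17.4 pos [0.6114 0.1386 0.0777] F [ 3.9  4.5 -0.6] Mz [ 0.731 -0.516 -0.018] r 0.0478 arm(stage) 18.1 tool 17.6 T 0.191 Tf 0.209 gap 0.10132057852256407
0.05 -0.0 -0.04
0.1 -0.002 -0.079
0.05 -0.004 -0.039
0.1 -0.01 -0.078
0.05 -0.008 -0.039
0.1 -0.018 -0.077
0.05 -0.012 -0.038
0.1 -0.026 -0.075
0.05 -0.016 -0.036
0.1 -0.033 -0.072
```

>>> send_rows([
  [0,0,-0.05,0,-0.04,0,0],
  [0,0,-0.05,0,-0.04,0,0],
])

```text
clock: 17.65
eef_pos: [0.6114, 0.1359, 0.0777]
eef_rot: [0.014, 1.0, 0.0, 0.001]
ft_force: [3.9, 4.4, -0.5]
finger_gap: 0.103
```

```bash
python3 f.py
```

```text
t 17.65 pos [0.6114 0.1359 0.0777] F [ 3.9  4.4 -0.5] Mz [ 0.615 -0.608 -0.033] r 0.0478 arm(stage) 14.9 tool 14.8 T 0.18 Tf 0.213 gap 0.10289376080596967
```

>>> send_rows([
  [0,0,-0.05,-0.002,-0.039,0,0],
  [0,0,-0.05,-0.002,-0.039,0,0],
])

```text
clock: 17.9
eef_pos: [0.6111, 0.1335, 0.0777]
eef_rot: [0.039, 0.999, 0.0, 0.001]
ft_force: [4.1, 3.6, -0.9]
finger_gap: 0.098
```

```bash
python3 f.py
```

```text
t 17.9 pos [0.6111 0.1335 0.0777] F [ 4.1  3.6 -0.9] Mz [ 0.639 -0.651 -0.078] r 0.0477 arm(stage) 11.9 tool 12.0 T 0.108 Tf 0.186 gap 0.09849859070355489
```

>>> send_rows([
  [0,0,-0.05,-0.004,-0.039,0,0],
  [0,0,-0.1,-0.01,-0.078,0,0],
])

```text
clock: 18.15
eef_pos: [0.6105, 0.1289, 0.0777]
eef_rot: [0.089, 0.996, 0.0, 0.001]
ft_force: [3.0, 4.1, 0.5]
finger_gap: 0.101
```

```bash
python3 f.py
```

```text
t 18.15 pos [0.6105 0.1289 0.0777] F [3.  4.1 0.5] Mz [ 0.736 -0.539 -0.136] r 0.0476 arm(stage) 6.4 tool 6.2 T 0.082 Tf 0.218 gap 0.10118627128042658
```

>>> send_rows([
  [0,0,-0.05,-0.008,-0.039,0,0],
  [0,0,-0.05,-0.008,-0.039,0,0],
])

```text
clock: 18.4
eef_pos: [0.6099, 0.1263, 0.0777]
eef_rot: [0.114, 0.994, 0.0, 0.0]
ft_force: [4.1, 4.0, 2.0]
finger_gap: 0.099
```

```bash
python3 f.py
```

```text
t 18.4 pos [0.6099 0.1263 0.0777] F [4.1 4.  2. ] Mz [ 0.56  -0.56  -0.074] r 0.0475 arm(stage) 3.2 tool 3.4 T 0.154 Tf 0.229 gap 0.09949278189192036
```

```bash
cat > f.py <<'E'
from workcell import bot; import numpy as np
A=np.array([.5636,.1372]);o=[]
for i in range(5):
    s=bot.get_state(); F=s["ft_force"];r=s["eef_pos"][:2]-A;q=s["eef_rot"]
    ty=np.degrees(np.arctan2(2*q[1]**2-1,2*q[0]*q[1])); th=np.degrees(np.arctan2(r[1],r[0]))
    Tf=r[0]*F[1]-r[1]*F[0]; o.append([Tf+s["moment"][2],Tf,np.hypot(*r)*1e3,th+16.45,ty-90+16.45,*F])
    if i<4: bot.camera("wrist")
print(s["clock"],"T Tf r arm tool F",np.mean(o,0).round(3),"sd",np.std(o,0)[:2].round(3),"gap",s["finger_gap"])
E
python3 f.py
```

```text
18.6 T Tf r arm tool F [ 0.155  0.213 47.523  3.222  3.428  3.504  3.79   1.371] sd [0.024 0.016] gap 0.09559071477916113
```

>>> send_rows([
  [0,0,-0.05,-0.01,-0.038,0,0],
  [0,0,-0.1,-0.022,-0.076,0,0],
])

```text
clock: 18.85
eef_pos: [0.6085, 0.1219, 0.0776]
eef_rot: [0.164, 0.986, 0.0, 0.0]
ft_force: [3.0, 3.6, 0.8]
finger_gap: 0.097
```

```bash
python3 f.py; for a in -2.5 -8.2 -13.9 -19.6 -25.4; do python3 arc.py $a 47.5 .05 .1;done
```

```text
19.05 T Tf r arm tool F [ 0.093  0.212 47.407 -2.657 -2.394  3.07   3.669  1.126] sd [0.035 0.014] gap 0.10035217260129264
0.05 -0.014 -0.037
0.1 -0.029 -0.073
0.05 -0.017 -0.036
0.1 -0.037 -0.07
0.05 -0.021 -0.034
0.1 -0.043 -0.066
0.05 -0.024 -0.031
0.1 -0.05 -0.062
0.05 -0.027 -0.029
0.1 -0.056 -0.056
```

>>> send_rows([
  [0,0,-0.05,-0.014,-0.037,0,0],
  [0,0,-0.1,-0.029,-0.073,0,0],
])

```text
clock: 19.3
eef_pos: [0.6066, 0.1174, 0.0776]
eef_rot: [0.213, 0.977, 0.0, 0.0]
ft_force: [2.3, 4.0, 2.4]
finger_gap: 0.096
```

```bash
python3 f.py
```

```text
19.5 T Tf r arm tool F [ 0.091  0.194 47.296 -8.452 -8.104  2.039  3.569  3.117] sd [0.035 0.012] gap 0.09948126538878987
```

>>> send_rows([
  [0,0,-0.05,-0.017,-0.036,0,0],
  [0,0,-0.05,-0.017,-0.036,0,0],
])

```text
clock: 19.75
eef_pos: [0.6054, 0.1152, 0.0776]
eef_rot: [0.236, 0.972, 0.0, 0.0]
ft_force: [1.4, 4.0, 5.0]
finger_gap: 0.099
```

```bash
python3 f.py
```

```text
19.95 T Tf r arm tool F [  0.095   0.19   47.255 -11.342 -10.889   1.153   3.936   5.15 ] sd [0.016 0.009] gap 0.0979417621001504
```

>>> send_rows([
  [0,0,-0.05,-0.02,-0.034,0,0],
  [0,0,-0.08,-0.033,-0.055,0.01,0],
])

```text
clock: 20.2
eef_pos: [0.6034, 0.1119, 0.0777]
eef_rot: [0.276, 0.961, 0.0, -0.0]
ft_force: [3.2, 5.4, -0.5]
finger_gap: 0.096
```

```bash
python3 f.py
```

```text
20.4 T Tf r arm tool F [  0.092   0.242  47.171 -16.186 -15.57    2.667   4.384   1.051] sd [0.063 0.032] gap 0.10194912870202444
```

>>> send_rows([
  [0,0,-0.05,-0.022,-0.033,0.01,0],
  [0,0,-0.05,-0.022,-0.033,0.01,0],
])

```text
clock: 20.65
eef_pos: [0.6018, 0.1097, 0.0777]
eef_rot: [0.3, 0.954, -0.0, -0.0]
ft_force: [4.0, 3.8, -1.5]
finger_gap: 0.099
```

```bash
python3 f.py
```

```text
20.85 T Tf r arm tool F [  0.181   0.281  47.128 -19.221 -18.404   4.458   4.146  -2.229] sd [0.048 0.021] gap 0.1009894854905632
```

>>> send_rows([
  [0,0,-0.05,-0.023,-0.031,0,0],
  [0,0,-0.05,-0.023,-0.031,0,0],
])

```text
clock: 21.1
eef_pos: [0.6007, 0.1081, 0.0777]
eef_rot: [0.323, 0.946, 0.0, -0.0]
ft_force: [5.3, 5.5, -3.0]
finger_gap: 0.097
```

```bash
python3 f.py
```

```text
21.3 T Tf r arm tool F [  0.262   0.356  47.122 -21.674 -21.263   5.279   5.453  -2.438] sd [0.051 0.034] gap 0.09980093668576934
```

>>> send_rows([
  [0,0,-0.05,-0.025,-0.031,0,0],
  [0,0,-0.05,-0.025,-0.031,0,0],
])

```text
clock: 21.55
eef_pos: [0.5993, 0.1065, 0.0777]
eef_rot: [0.347, 0.938, 0.0, 0.0]
ft_force: [6.0, 5.6, -3.0]
finger_gap: 0.101
```

```bash
python3 f.py
```

```text
21.75 T Tf r arm tool F [  0.371   0.438  47.113 -24.234 -24.121   6.115   7.003  -3.455] sd [0.035 0.035] gap 0.09693182889976094
```

Torque rose from 0.13 to 0.37 N·m, which is inside the firm/gentle band. Relax slightly, release and lift.

>>> send_rows([
  [0,0,0.02,0.012,0.015,0,0],
  [0,0,0.02,0.012,0.015,0,0.15],
  [0,0,0.02,0.012,0.015,0,0.3],
  [0,0,0.02,0.012,0.015,0,0.3],
  [0,0,0.02,0.012,0.015,0.3,0.3],
  [0,0,0.02,0.012,0.015,1.0,0.3],
  [0,0,0.02,0.012,0.015,1.8,0.3],
  [0,0,0.02,0.012,0.015,2.6,0.3],
])

```text
clock: 22.75
eef_pos: [0.5998, 0.1068, 0.2376]
eef_rot: [0.338, 0.941, 0.0, 0.001]
ft_force: [-0.1, -0.1, 0.4]
finger_gap: 0.3
```

>>> send_rows([
  [0,0,0,0.1,-0.2,0.3,0.3],
  [0,0,0,0.3,-0.5,0.5,0.3],
  [0,0,0,0.3,-0.5,0.5,0.3],
])

```text
clock: 23.12
eef_pos: [0.619, 0.0759, 0.2671]
eef_rot: [0.338, 0.941, 0.0, 0.002]
ft_force: [1.0, -0.3, -0.1]
finger_gap: 0.298
```

Run:
```python
from h import *
p,W,k=cam("wrist"); np.savez("w5.npz",p=p,W=W,K=k[0],R=k[1],t=k[2])
cv2.imwrite("pics/k.png",cv2.resize(p[:300],None,fx=1.42,fy=1.42,interpolation=2)[:,:,::-1])
s=bot.get_state();print(s["clock"],s["eef_pos"],s["ft_force"])
y=np.radians(-16.45);X=np.array([np.cos(y),np.sin(y)]);Y=np.array([-X[1],X[0]]);I0=np.array([.5117,.1925])
g=p.mean(2);a=(W[...,:2]-I0)@X;b=(W[...,:2]-I0)@Y
m=(np.abs(W[...,2]-.1205)<.003)&(g>90)
print("carrier+x",np.percentile(a[m&(b<-.05)&(b>-.078)&(a<.055)],[1,99]),"-y",np.percentile(b[m&(a>.01)&(a<.036)],[1,99]))
m=(np.abs(W[...,2]-.148)<.004)&(g<60)&(np.hypot(W[...,0]-.522,W[...,1]-.147)<.06);q=W[m]
print("bar",q.mean(0),cv2.minAreaRect((q[:,:2]*1000).astype(np.float32)))
m=(np.abs(W[...,2]-.120)<.003)&(a>.005)&(a<.04)&(b<-.005)&(b>-.075);q=W[m]
print("tilt",np.linalg.lstsq(np.c_[q[:,:2]-q[:,:2].mean(0),np.ones(len(q))],q[:,2],rcond=None)[0])
```

```text
23.175 [0.61817511 0.07668136 0.26573646] [-0.37358841 -0.75559955 -0.24381519]
carrier+x [-0.00952045  0.05401968] -y [-0.07926922  0.00910762]
bar [0.52281727 0.1477191  0.14805159] ((522.40869140625, 147.40750122070312), (73.09013366699219, 12.11958122253418), 73.37918853759766)
tilt [ 0.00713319 -0.00195218  0.12074893]
```

View pics/k.png

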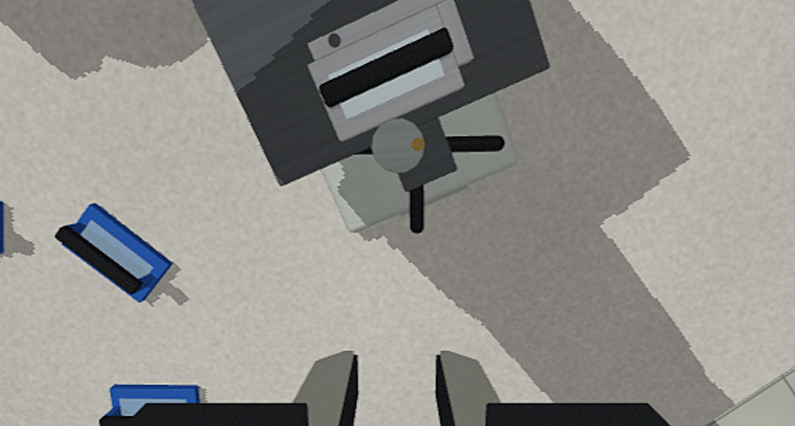

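Picture k: the cam disc at (398,145) bears on the carrier's edge and the gripper is clear. The bar is at (0.5224, 0.1474), against a computed home of (0.5224, 0.1476), with yaw -16.6° and the plate flat.

```bash
python3 -c "
from workcell import bot
print(bot.finish_job())"
```

```text
the job is handed in; nothing more can be done
None
```

The job is handed in: the carrier is seated in the corner of the L-stop and the knob is turned clockwise until the cam holds it. It took about 23 s of the 69 s allowed.

- **Seating:** I picked the silver carrier, not the blue look-alikes, set it on the stage and slid it home until I felt both bars (about 4 to 8 N).
- **Clamping:** I turned the knob in two pinches on neighbouring arms. It turned freely at about 0.1 to 0.17 N m, then the torque rose through 0.18 and 0.26 to 0.37 N m at about 2 rad, where I stopped and let go. I did not measure the cam's force on the slide directly; the only check is the torque, and 0.37 N m is in the upper part of the 0.3 to 0.4 band.
- **Position check after release:** The handle is within 0.5 mm of the computed home position and the yaw is within 0.2°. The plate is flat to about 0.4° and the cam touches the carrier.
- **Checks that failed or disagreed:**
  - My depth check of the carrier's edges in that picture was mixed up with the cam and stop, so I disregarded it and relied on the handle bar.
  - Single torque readings varied by about 0.04 N m, so I averaged them near contact.
- **Bystanders:** I did not touch the rack, bottle or dish, but I took no last picture of them.

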